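# Find the full tin by feel at the plating counter

### The job

The three closed salt tins look alike, but one is nearly empty, one part used and one full: first lift each of them clear of the counter in turn to feel its weight. Then stand the lightest upright on the floor of the open drawer, released, for refilling, leave the middle one standing on the counter, and finish by holding the heaviest upright in the gripper at least 20 cm above the counter, still gripping it when your program ends. Set the tins down rather than dropping them, never tip one over, and leave the drawer as far open as it is and everything else where it stands.

Things in the scene. Friction and masses are not known exactly. Their poses are not given: they have to be found in the camera images.
- tin_a: Upright round steel tin, lid pressed on, closed; 62 mm diameter all the way up, 92 mm high. One of three that look alike; inside, one is nearly empty, one part used, one full (about 0.09, 0.27 and 0.46 kg, each within 15 %; at least 0.12 kg apart). Which weight stands in which place changes every time. Origin: centre of its underside, z up.
- tin_b: Upright round steel tin, lid pressed on, closed; 62 mm diameter all the way up, 92 mm high. One of three that look alike; inside, one is nearly empty, one part used, one full (about 0.09, 0.27 and 0.46 kg, each within 15 %; at least 0.12 kg apart). Which weight stands in which place changes every time. Origin: centre of its underside, z up.
- tin_c: Upright round steel tin, lid pressed on, closed; 62 mm diameter all the way up, 92 mm high. One of three that look alike; inside, one is nearly empty, one part used, one full (about 0.09, 0.27 and 0.46 kg, each within 15 %; at least 0.12 kg apart). Which weight stands in which place changes every time. Origin: centre of its underside, z up.
- drawer_in (a point): On the drawer's floor (21 mm over the counter), at the middle of the inside of its front panel; moves with the drawer. x points into the unit, y left along the panel, z up. The uncovered opening runs from x = 0 (panel) to x = the joint value (front edge of the unit's top, 110 mm above the drawer floor) and from y = -121 to +121 mm.
- drawer (a joint): The open drawer of a fixed stainless unit (260 deep, 280 wide, 132 mm high, bowls on its top to 186 mm) at the back left: how far it is drawn out towards the robot, in m; 0 shut, at most 0.20, starts at 0.15 to 0.19, about 3 N of friction. Side walls 70 mm, front panel 102 mm above the drawer floor, panel 12 mm thick, its bar handle 27 mm out in front.
- drawer_pot: Bystander: low white pot, 60 mm diameter, 36 mm high, standing in the open drawer towards its left (+y) side. Origin: centre of its underside.
- cup: Bystander: white paper cup, 84 mm diameter, 75 mm high, beyond the tins. Origin: centre of its underside.
- tray: Bystander: open brown card tray, 120 x 160 x 50 mm, near the robot on the left. Origin: centre of its underside.
- squeeze_bottle: Bystander: white squeeze bottle, 52 mm diameter, 167 mm high, beyond the tins. Origin: centre of its underside.
- small_pot: Bystander: small low white pot, 44 mm diameter, 28 mm high, among the tins. Origin: centre of its underside.
- spoon: Bystander: steel plating spoon lying flat among the tins, about 170 mm long, 34 mm wide and 7 mm high at the bowl. Origin: on the counter near its middle, x towards the bowl.
Mind the look-alikes: they are no part of the job. What is shaped like the tin_b but purple or red is not meant.

How it is judged:
By the outcome, as a careful person would: the job done as asked, in the order asked, and still so for the second after the job is handed in, while the arm keeps its last pose, push and grip.
It also fails if it takes over 72 s, if anything falls off the work surface, if the arm or the gripper's body presses on something with over 40 N, if the wrist force passes 120 N, or if a joint passes its speed limit or range.

### The arm

A 6-joint arm with a two-finger parallel gripper is mounted at the origin on the work surface. World frame = base frame: x ahead of the robot, y to its left, z up, the work surface at z = 0. Lengths are in m, angles in rad, forces in N, time in s.
With the tool pointing down it reaches from about 0.35 to 0.775 m from the base axis. Payload 5.5 kg.
Tool frame: the origin (TCP) lies at the very end of the fingers, on their centre line; the grasp point (between the pads) lies hold_point_z behind it (hold_point_z is the distance from the TCP to the grasp point, in m); x points along the fingers, y is the direction in which the jaws open and shut, and the axes are right-handed (so a half turn about x gives the same grasp; the last joint's range is limited). The gripper opens to 85 mm and grips with 20 to 120 N. Pads are 22 mm wide; open, the fingers measure 114 mm over their backs; the gripper's body (76 mm by 85 mm) begins 54 mm behind the grasp point. The pads swing forward as they close: fully open they stand 13 mm farther back than shut.
Start: joints at [-1.39, 0.313, 0.046, 1.304, 0, 1.431], TCP at [0.181, -0.546, 0.231] pointing down, gripper open.
Joint ranges: [-2.76, 2.76], [-0.86, 1.69], [-1.03, 1.26], [-2.2, 2.34], [-1.47, 1.5], [-3.14, 3.14]. Speed limits (rad/s): [2.57, 2.57, 3.14, 3.14, 3.14, 3.14].

### API

Orientations are given as a unit quaternion [w, x, y, z].
In Python, from workcell import * gives the robot as it stands. The module is installed in compiled form; this text tells all that it offers.
- The arm moves only by the tool step_arm, never from a script. Its argument "targets" is a list of rows, each a list of 3 entries, a list of its own where there are three numbers: the turn, a rotation vector about the tool's x, y, z in degrees, then the shift along the tool's x, y, z in cm, then the finger opening in cm, from 0 to 8.54. A call has exactly 10 rows; each row shifts and turns the commanded pose from where the row before left it, along the tool's axes as they then stand; what a row does not reach is not made up. A row lasts 1/10 s, in which the tool goes at most 50 mm and 8.59 degrees, less where a joint would pass 70% of its speed; a pose out of reach is approached as far as the arm can. A call with a gripper value outside its range is refused whole. The fingers move at their own pace and stop on an object; "force" is the grip in N (left out, the last holds). Time passes only in rows, so rows that do not move let the fingers close, or fill a call up. It gives the time, the measured TCP pose, the force and the opening at its end, in the units of the state.
- get_state(): the state, without advancing time (a new reading comes with each control period).
- read_camera(name): name is "scene" or "top"; returns the picture (480x640x3 uint8, red, green, blue); there is no depth.
- camera_model(name): a dict with "fx", "fy", "cx", "cy" (pixels), "xyz" and "rotation" of the camera in the world. Camera axes: x right, y down, z forward; pixel columns grow to the right and rows downward; lengths in m; the calibration is good to about 2 mm. A picture is of the moment at which its call begins. camera_model takes no time and is no camera call.
- hand_in(): hands the job in, once; it reports no verdict.
Trained networks look in the newest picture that a camera, given by its name, has taken for a name from the list of things; names that differ only in an ending like _2 or _b are one class to them, and where a whole thing is asked for, a point or a joint stands for the part that bears it (a point fixed in the world has none). Each returns a list of dicts, best first, with "p" (0 to 1); they miss things now and then, are a little off and sometimes report something else, mostly with a low value. They report only what shows in the picture. A call takes as long as a camera call. They do not tell look-alikes from the thing itself.
- find_in(camera, label): "extent" ([left, top, width, height] in pixels, round what is visible of it).
- silhouettes(camera, label): "mask" (480x640 bool, what is visible of it) and "extent" ([left, top, width, height] in pixels, round what is visible of it).
The state is a dict: "clock": time; "joint_pos": joint angles; "qvel": joint speeds; "tau": joint torques, N m; "tcp_pos": TCP position; "orientation": TCP orientation; "wrist_force": force on the tool from outside, world axes, zero at the start; "ft_torque": the same for the moment, N m; "finger_gap": finger opening in m.
Only numpy, scipy, OpenCV 4.12 (cv2) and the standard library are available. Lean on these libraries where they do the work, as an engineer would, in place of code of your own. Each camera call takes 0.05 s, during which the arm holds its last target.

## Working session

There is one attempt and no reset: what is moved stays moved. The work goes in short steps, Python scripts to look and compute and a tool call to move; the robot and the scene stay as the last step left them, time stands still between calls to the robot, and variables do not carry over. Pictures are saved under pics/ and viewed, and the job is handed in when it is done.

Besides the shell and the picture viewer there is one more tool, called after "Emit:" by a JSON object that holds its "op" and its "data", one argument or row to a line. step_arm: Moves the arm, as the interface text tells. Its arguments: {"type":"object","properties":{"targets":{"type":"array","items":{"type":"array"}},"force":{"type":"number"}},"required":["targets"]}

```bash
mkdir -p pics; cat > h.py <<'E'
from workcell import *
import numpy as np, cv2
from scipy.spatial.transform import Rotation as R
def ray(cam,u,v):
    m=camera_model(cam); d=np.array([(u-m["cx"])/m["fx"],(v-m["cy"])/m["fy"],1.0])
    return np.array(m["xyz"]),np.array(m["rotation"])@d
def atz(cam,u,v,z):
    o,d=ray(cam,u,v); return o+d*(z-o[2])/d[2]
def proj(cam,p):
    m=camera_model(cam); q=np.array(m["rotation"]).T@(np.array(p)-np.array(m["xyz"]))
    return np.array([m["fx"]*q[0]/q[2]+m["cx"],m["fy"]*q[1]/q[2]+m["cy"]])
E
python3 - <<'E'
from h import *
for c in("scene","top"):
    im=read_camera(c); cv2.imwrite(f"pics/{c}0.png",im[:,:,::-1]); m=camera_model(c)
    print(c,m["fx"],m["fy"],m["cx"],m["cy"],np.round(m["xyz"],3).tolist(),np.round(m["rotation"],3).tolist() if np.shape(m["rotation"])==(3,3) else m["rotation"])
    for l in("tin_a","drawer","drawer_pot","cup","squeeze_bottle","small_pot","spoon","tray"):
        for d in find_in(c,l)[:6]: print(l,[round(x) for x in d["extent"]],round(d["p"],2))
s=get_state()
for k in s: print(k,np.round(s[k],4).tolist())
try: print(hold_point_z)
except Exception as e: print(e)
E
```

```text
scene 600.0586263719573 600.0586263719573 324.03945657136734 239.43984593826931 [1.359, 0.299, 0.843] [-0.25550318  0.53052563  0.73556211 -0.33497621]
tin_a [214, 164, 32, 48] 0.87
tin_a [281, 221, 31, 55] 0.85
tin_a [207, 201, 32, 50] 0.78
tin_a [181, 237, 40, 57] 0.63
tin_a [117, 194, 41, 53] 0.6
tin_a [175, 155, 33, 48] 0.6
drawer [364, 221, 154, 91] 0.85
drawer_pot [456, 296, 33, 13] 0.87
drawer_pot [115, 209, 34, 75] 0.7
drawer_pot [248, 212, 35, 47] 0.44
cup [254, 266, 46, 57] 0.65
squeeze_bottle [116, 207, 33, 80] 0.87
small_pot [179, 214, 24, 24] 0.75
small_pot [418, 189, 76, 52] 0.71
small_pot [255, 263, 41, 60] 0.2
spoon [246, 213, 36, 46] 0.72
tray [417, 191, 75, 50] 0.96
tray [248, 213, 35, 46] 0.25
top 496.5875127145739 496.5875127145739 318.5432747269605 240.8098537171794 [0.335, 0.03, 1.114] [ 0.03651616 -0.69554947  0.7163064  -0.04222147]
tin_a [422, 263, 36, 31] 0.92
tin_a [399, 209, 38, 36] 0.82
tin_a [476, 189, 43, 33] 0.78
tin_a [462, 266, 44, 30] 0.78
tin_a [390, 144, 32, 44] 0.76
drawer [136, 144, 136, 118] 0.67
drawer_pot [155, 181, 30, 32] 0.87
cup [316, 136, 39, 45] 0.86
squeeze_bottle [450, 138, 38, 32] 0.55
small_pot [441, 219, 20, 19] 0.88
spoon [368, 212, 18, 77] 0.63
tray [162, 305, 86, 64] 0.98
tray [135, 142, 140, 118] 0.5
clock 0.9
joint_pos [-1.3896, 0.3132, 0.0461, 1.3036, 0.0, 1.4312]
qvel [-0.0003, -0.0001, 0.0005, 0.0004, -0.0003, 0.0029]
tau [-0.0006, -48.0446, 29.8814, 0.0001, -0.0003, -0.0]
tcp_pos [0.1813, -0.5457, 0.2313]
orientation [0.113, 0.698, 0.1129, -0.698]
wrist_force [0.202, -0.1777, -0.0314]
ft_torque [0.01, 0.0003, -0.0147]
finger_gap 0.0853
0.0187
```

View pics/scene0.png

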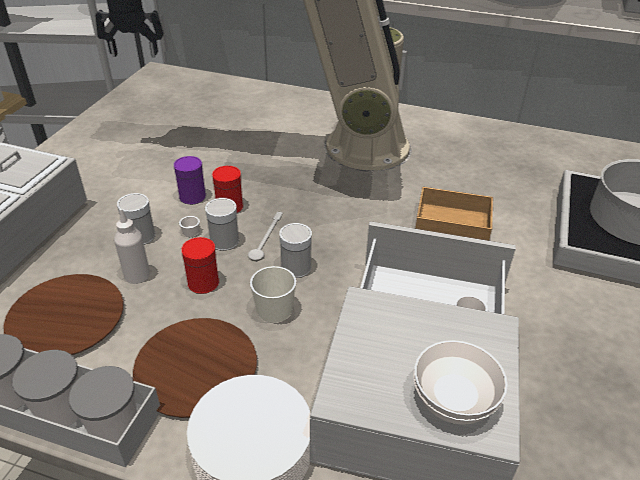

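View pics/top0.png

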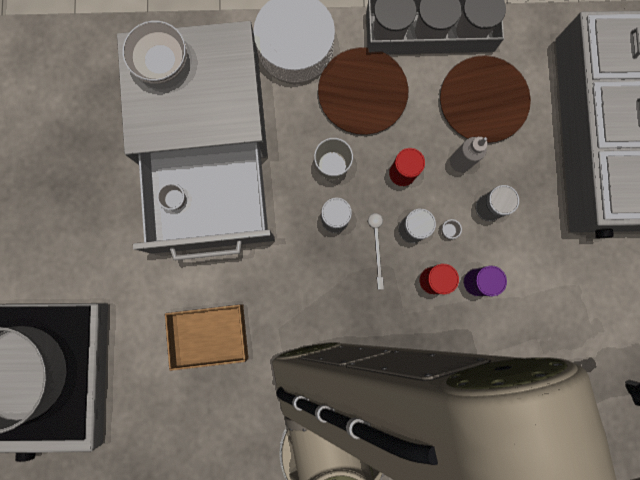

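```bash
cat > h.py <<'E'
from workcell import *
import numpy as np, cv2
from scipy.spatial.transform import Rotation as R
from scipy.optimize import minimize
def rot(m): 
    q=m["rotation"]; return R.from_quat([q[1],q[2],q[3],q[0]]).as_matrix()
def atz(cam,u,v,z):
    m=camera_model(cam); d=rot(m)@np.array([(u-m["cx"])/m["fx"],(v-m["cy"])/m["fy"],1.0]); o=np.array(m["xyz"])
    return o+d*(z-o[2])/d[2]
def proj(cam,P):
    m=camera_model(cam); q=(np.atleast_2d(P)-np.array(m["xyz"]))@rot(m)
    return np.c_[m["fx"]*q[:,0]/q[:,2]+m["cx"],m["fy"]*q[:,1]/q[:,2]+m["cy"]]
A=np.linspace(0,2*np.pi,48,endpoint=False)
def cyl(cam,x,y,r,h,z0=0):
    P=np.vstack([np.c_[x+r*np.cos(A),y+r*np.sin(A),np.full(48,z)] for z in(z0,z0+h)])
    return proj(cam,P)
def iou(cam,mask,x,y,r,h,z0=0):
    S=8
    p=cyl(cam,x,y,r,h,z0); hull=cv2.convexHull(p.astype(np.float32))
    a=np.zeros(mask.shape,np.uint8); cv2.fillConvexPoly(a,np.round(hull*16).astype(np.int32),1,shift=4)
    a=a>0; return (a&mask).sum()/(a|mask).sum()
def fit(cams_masks,x,y,r,h,z0=0):
    f=lambda p:-sum(iou(c,m,p[0],p[1],r,h,z0) for c,m in cams_masks)
    b=minimize(f,[x,y],method="Nelder-Mead",options=dict(initial_simplex=[[x,y],[x+.012,y],[x,y+.012]],xatol=2e-4))
    return b.x,-b.fun
E
python3 - <<'E'
from h import *
T=read_camera("top");S=read_camera("scene")
def run(label,r,h,z0=0):
    mt=silhouettes("top",label);ms=silhouettes("scene",label)
    for d in mt:
        l,t,w,hh=d["extent"]; c=atz("top",l+w/2,t+hh/2,z0+h*.7)
        px=T[d["mask"]]; 
        (p,s)=fit([("top",d["mask"])],c[0],c[1],r,h,z0)
        best=(0,)
        for e in ms:
            q=iou("scene",e["mask"],*p,r,h,z0)
            if q>best[0]: best=(q,e)
        o=""
        if best[0]>.3:
            o=fit([("top",d["mask"]),("scene",best[1]["mask"])],*p,r,h,z0); o=(np.round(o[0],4).tolist(),round(o[1],2)) 
        print(label,round(d["p"],2),np.round(d["extent"]).tolist(),px.mean(0).round().tolist(),p.round(4).tolist(),round(s,2),o)
run("tin_a",.031,.092);run("cup",.042,.075);run("squeeze_bottle",.026,.167);run("small_pot",.022,.028);run("drawer_pot",.03,.036,.021)
# hand points
for n,u,v,z in(("lid1",337,212,.092),("lid2",421,223,.092),("lid3",503,200,.092),("spoonbowl",376,220,.004),("spoonend",380,290,.003),("panelL",135,248,.123),("panelR",272,234,.123),("panelinL",143,243,.123),("unitR",261,143,.132),("unitL",124,155,.132),("trayUL",166,314,.05),("trayUR",244,306,.05),("trayLR",246,362,.05)):
    print(n,atz("top",u,v,z).round(3).tolist())
E
```

```text
tin_a 0.84 [463.0, 267.0, 39.0, 30.0] [82.0, 44.0, 97.0] [0.3556, -0.3335] 0.96 ([0.3552, -0.3334], np.float64(1.9))
tin_a 0.73 [477.0, 189.0, 42.0, 31.0] [119.0, 117.0, 114.0] [0.5255, -0.3717] 0.97 ([0.5248, -0.3705], np.float64(1.61))
tin_a 0.67 [323.0, 197.0, 28.0, 36.0] [150.0, 150.0, 151.0] [0.5091, -0.0181] 0.93 ([0.5066, -0.0184], np.float64(1.83))
tin_a 0.62 [398.0, 206.0, 38.0, 38.0] [138.0, 137.0, 137.0] [0.48, -0.1934] 0.98 ([0.4792, -0.1924], np.float64(1.91))
tin_a 0.61 [392.0, 150.0, 34.0, 40.0] [128.0, 35.0, 34.0] [0.612, -0.1766] 0.89 ([0.6094, -0.1772], np.float64(1.85))
tin_a 0.55 [423.0, 263.0, 36.0, 31.0] [134.0, 40.0, 38.0] [0.3631, -0.2351] 0.93 ([0.3626, -0.2335], np.float64(1.68))
cup 0.78 [313.0, 134.0, 42.0, 48.0] [123.0, 121.0, 118.0] [0.636, -0.0171] 0.87 ([0.6359, -0.017], np.float64(1.67))
cup 0.47 [157.0, 182.0, 27.0, 28.0] [137.0, 135.0, 135.0] [0.5705, 0.331] 0.36 
squeeze_bottle 0.59 [450.0, 139.0, 39.0, 31.0] [91.0, 86.0, 83.0] [0.6182, -0.2948] 0.69 ([0.634, -0.3119], np.float64(1.37))
small_pot 0.65 [164.0, 306.0, 83.0, 63.0] [129.0, 97.0, 66.0] [0.2528, 0.294] 0.1 
small_pot 0.62 [441.0, 218.0, 22.0, 20.0] [136.0, 133.0, 133.0] [0.4769, -0.2758] 0.83 ([0.4755, -0.2757], np.float64(1.62))
drawer_pot 0.73 [157.0, 180.0, 30.0, 32.0] [136.0, 134.0, 134.0] [0.5622, 0.3393] 0.84 
lid1 [0.508, -0.021, 0.092]
lid2 [0.48, -0.195, 0.092]
lid3 [0.524, -0.369, 0.092]
spoonbowl [0.502, -0.112, 0.004]
spoonend [0.345, -0.115, 0.003]
panelL [0.442, 0.388, 0.123]
panelR [0.462, 0.113, 0.123]
panelinL [0.451, 0.372, 0.123]
unitR [0.648, 0.131, 0.132]
unitL [0.631, 0.409, 0.132]
trayUL [0.307, 0.347, 0.05]
trayUR [0.319, 0.182, 0.05]
trayLR [0.202, 0.179, 0.05]
```

```bash
cat >> h.py <<'E'
def Rs(s):
    q=s["orientation"]; return R.from_quat([q[1],q[2],q[3],q[0]])
def goal(x,y,z,jawdeg,s=None):
    """tool x down, tool y (jaw) at world yaw jawdeg (mod 180, nearest). prints turn about tool (deg) and shift in tool axes after / before turn"""
    s=s or get_state(); M=Rs(s); p=np.array(s["tcp_pos"])
    best=None
    for k in(-180,0,180,360):
        a=np.radians(jawdeg+k); xx=np.array([0,0,-1.]); yy=np.array([np.cos(a),np.sin(a),0]); G=R.from_matrix(np.c_[xx,yy,np.cross(xx,yy)])
        rv=(M.inv()*G).as_rotvec(degrees=True)
        if best is None or np.linalg.norm(rv)<np.linalg.norm(best[0]): best=(rv,G)
    d=np.array([x,y,z])-p
    print("turn",best[0].round(2).tolist(),"shift cm now-axes",(100*M.inv().apply(d)).round(2).tolist(),"goal-axes",(100*best[1].inv().apply(d)).round(2).tolist())
def st():
    s=get_state(); M=Rs(s).as_matrix()
    print("t",round(s["clock"],2),"tcp",np.round(s["tcp_pos"],4).tolist(),"gap",round(s["finger_gap"],4),"F",np.round(s["wrist_force"],2).tolist(),"jaw yaw",round(float(np.degrees(np.arctan2(M[1,1],M[0,1]))),2),"xaxis",M[:,0].round(3).tolist(),"q",np.round(s["joint_pos"],2).tolist())
E
python3 - <<'E'
from h import *
st(); goal(.5248,-.3705,.20,0);goal(.5248,-.3705,.20,90);goal(.5248,-.3705,.20,-70)
print(hold_point_z)
E
```

```text
t 1.5 tcp [0.1813, -0.5457, 0.2313] gap 0.0851 F [0.09, -0.31, -1.06] jaw yaw -71.62 xaxis [0.0, -0.0, -1.0] q [-1.39, 0.31, 0.05, 1.3, 0.0, 1.43]
turn [-71.62, 0.0, -0.01] shift cm now-axes [3.13, -5.8, -38.12] goal-axes [3.13, 34.35, -17.52]
turn [18.38, -0.0, -0.01] shift cm now-axes [3.13, -5.8, -38.12] goal-axes [3.13, -17.52, -34.35]
turn [-1.62, -0.0, -0.01] shift cm now-axes [3.13, -5.8, -38.12] goal-axes [3.13, -4.72, -38.27]
0.0187
```

Emit:
{"op": "step_arm", "data": {
  "targets": [
    [[0, 0, 0], [0, -0.3, -2.0], 8.5],
    [[0, 0, 0], [0, -0.6, -4.0], 8.5],
    [[0, 0, 0], [0.4, -0.6, -4.2], 8.5],
    [[0, 0, 0], [0.4, -0.6, -4.2], 8.5],
    [[0, 0, 0], [0.4, -0.7, -4.2], 8.5],
    [[0, 0, 0], [0.4, -0.7, -4.2], 8.5],
    [[0, 0, 0], [0.4, -0.7, -4.2], 8.5],
    [[0, 0, 0], [0.4, -0.6, -4.2], 8.5],
    [[0, 0, 0], [0.4, -0.6, -4.2], 8.5],
    [[0, 0, 0], [0.3, -0.4, -2.7], 8.5]
  ],
  "force": 40
}}

```text
clock: 2.5
tcp_pos: [0.527, -0.3687, 0.1999]
orientation: [0.114, 0.698, 0.114, -0.698]
wrist_force: [-0.4, -0.9, -0.3]
finger_gap: 0.085
```

```bash
python3 - <<'E'
from h import *
st(); goal(.5248,-.3705,.036,-71.62)
read_camera("top");st();read_camera("top");st()
E
```

```text
t 2.5 tcp [0.527, -0.3687, 0.1999] gap 0.085 F [-0.44, -0.87, -0.33] jaw yaw -71.5 xaxis [0.0, 0.0, -1.0] q [-0.74, 0.46, 0.18, 1.3, 0.0, 2.08]
turn [0.12, -0.03, 0.0] shift cm now-axes [16.39, 0.1, 0.27] goal-axes [16.39, 0.1, 0.26]
t 2.55 tcp [0.5295, -0.3669, 0.1991] gap 0.0849 F [2.4, 0.68, -0.69] jaw yaw -71.34 xaxis [0.002, 0.002, -1.0] q [-0.73, 0.46, 0.18, 1.29, 0.0, 2.08]
t 2.6 tcp [0.5274, -0.3681, 0.1993] gap 0.0847 F [-0.16, 0.19, 0.89] jaw yaw -71.35 xaxis [0.0, 0.001, -1.0] q [-0.73, 0.46, 0.18, 1.29, 0.0, 2.08]
```

Emit:
{"op": "step_arm", "data": {
  "targets": [
    [[0, 0, 0], [1.0, 0.1, 0.3], 8.5],
    [[0, 0, 0], [2.2, 0, 0], 8.5],
    [[0, 0, 0], [2.4, 0, 0], 8.5],
    [[0, 0, 0], [2.4, 0, 0], 8.5],
    [[0, 0, 0], [2.4, 0, 0], 8.5],
    [[0, 0, 0], [2.4, 0, 0], 8.5],
    [[0, 0, 0], [1.8, 0, 0], 8.5],
    [[0, 0, 0], [1.1, 0, 0], 8.5],
    [[0, 0, 0], [0.6, 0, 0], 8.5],
    [[0, 0, 0], [0, 0, 0], 8.5]
  ]
}}

```text
clock: 3.6
tcp_pos: [0.5211, -0.3727, 0.0368]
orientation: [-0.112, -0.698, -0.113, 0.698]
wrist_force: [0.1, -0.1, 0.3]
finger_gap: 0.0848
```

```bash
python3 - <<'E'
from h import *
st()
im=read_camera("top");st(); cv2.imwrite("pics/t1.png",im[100:320,300:620,::-1].repeat(2,0).repeat(2,1))
E
```

```text
t 3.6 tcp [0.5211, -0.3727, 0.0368] gap 0.0848 F [0.05, -0.06, 0.27] jaw yaw -71.68 xaxis [-0.001, 0.001, -1.0] q [-0.75, 0.55, -0.08, 0.94, -0.0, 2.08]
t 3.65 tcp [0.5217, -0.3729, 0.0376] gap 0.0851 F [0.58, -0.22, -0.2] jaw yaw -71.66 xaxis [0.0, -0.0, -1.0] q [-0.75, 0.55, -0.08, 0.94, -0.0, 2.08]
```

View pics/t1.png

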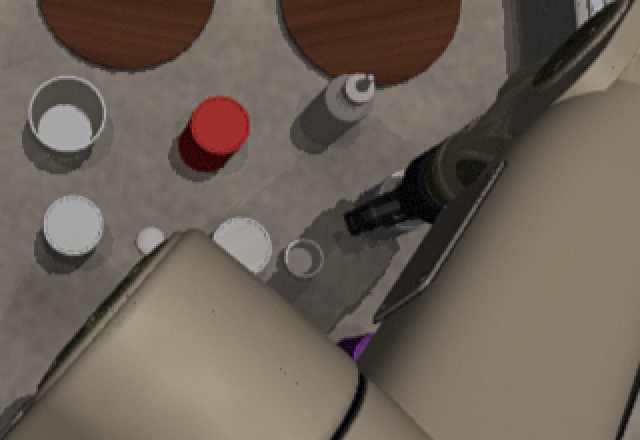

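The picture shows the gripper around the far-right tin (crop px ~410,190), the others undisturbed. Close.

Emit:
{"op": "step_arm", "data": {
  "targets": [
    [[0, 0, 0], [0, 0, 0], 7.5],
    [[0, 0, 0], [0, 0, 0], 6.8],
    [[0, 0, 0], [0, 0, 0], 6.3],
    [[0, 0, 0], [0, 0, 0], 5.5],
    [[0, 0, 0], [0, 0, 0], 5.5],
    [[0, 0, 0], [0, 0, 0], 5.5],
    [[0, 0, 0], [0, 0, 0], 5.5],
    [[0, 0, 0], [0, 0, 0], 5.5],
    [[0, 0, 0], [0, 0, 0], 5.5],
    [[0, 0, 0], [0, 0, 0], 5.5]
  ],
  "force": 40
}}

```text
clock: 4.65
tcp_pos: [0.5226, -0.3727, 0.0383]
orientation: [0.113, 0.698, 0.113, -0.698]
wrist_force: [-1.2, 0.4, 5.7]
finger_gap: 0.0614
```

```bash
python3 - <<'E'
from h import *
st()
E
```

```text
t 4.65 tcp [0.5226, -0.3727, 0.0383] gap 0.0614 F [-1.22, 0.37, 5.74] jaw yaw -71.61 xaxis [0.001, -0.001, -1.0] q [-0.74, 0.55, -0.08, 0.94, 0.0, 2.08]
```

Gripped (gap 61 mm). Lift 8 cm and read.

Emit:
{"op": "step_arm", "data": {
  "targets": [
    [[0, 0, 0], [-0.5, 0, 0], 5.5],
    [[0, 0, 0], [-1.2, 0, 0], 5.5],
    [[0, 0, 0], [-1.5, 0, 0], 5.5],
    [[0, 0, 0], [-1.5, 0, 0], 5.5],
    [[0, 0, 0], [-1.5, 0, 0], 5.5],
    [[0, 0, 0], [-1.2, 0, 0], 5.5],
    [[0, 0, 0], [-0.6, 0, 0], 5.5],
    [[0, 0, 0], [0, 0, 0], 5.5],
    [[0, 0, 0], [0, 0, 0], 5.5],
    [[0, 0, 0], [0, 0, 0], 5.5]
  ]
}}

```text
clock: 5.65
tcp_pos: [0.5216, -0.372, 0.1163]
orientation: [-0.112, -0.698, -0.113, 0.698]
wrist_force: [0.2, 0.0, -2.3]
finger_gap: 0.0611
```

```bash
cat > w.py <<'E'
from h import *
st(); L=[]
for i in range(12):
    im=read_camera("scene"); s=get_state(); L.append(np.r_[s["wrist_force"],s["tau"][1:3]])
L=np.array(L); print("mean",L.mean(0).round(2).tolist(),"sd",L.std(0).round(2).tolist()); st()
import sys; cv2.imwrite(f"pics/{sys.argv[1]}.png",im[:,:,::-1])
E
python3 w.py w1
```

```text
t 5.65 tcp [0.5216, -0.372, 0.1163] gap 0.0611 F [0.16, 0.03, -2.3] jaw yaw -71.62 xaxis [-0.001, 0.001, -1.0] q [-0.74, 0.49, 0.03, 1.11, -0.0, 2.08]
mean [-0.08, -0.22, -2.7, -58.02, 29.54] sd [0.47, 0.45, 0.34, 0.1, 0.05]
t 6.25 tcp [0.5221, -0.3725, 0.1173] gap 0.0613 F [-0.37, -0.02, -2.81] jaw yaw -71.62 xaxis [0.0, -0.0, -1.0] q [-0.74, 0.49, 0.03, 1.11, -0.0, 2.08]
```

View pics/w1.png

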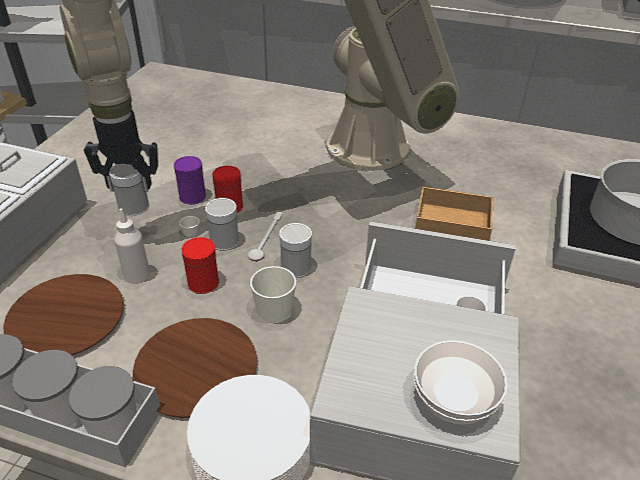

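T3 (far right, lifted clear, image ~130,190) weighs about 2.7 N → the middle one. Set it back.

Emit:
{"op": "step_arm", "data": {
  "targets": [
    [[0, 0, 0], [1.0, 0, 0], 5.5],
    [[0, 0, 0], [1.5, 0, 0], 5.5],
    [[0, 0, 0], [1.5, 0, 0], 5.5],
    [[0, 0, 0], [1.5, 0, 0], 5.5],
    [[0, 0, 0], [1.0, 0, 0], 5.5],
    [[0, 0, 0], [0.6, 0, 0], 5.5],
    [[0, 0, 0], [0.4, 0, 0], 5.5],
    [[0, 0, 0], [0.3, 0, 0], 5.5],
    [[0, 0, 0], [0.15, 0, 0], 5.5],
    [[0, 0, 0], [0, 0, 0], 5.5]
  ]
}}

```text
clock: 7.25
tcp_pos: [0.5224, -0.3727, 0.0384]
orientation: [0.113, 0.698, 0.113, -0.698]
wrist_force: [0.1, 0.2, -3.0]
finger_gap: 0.0613
```

```bash
python3 - <<'E'
from h import *
st(); read_camera("top"); st()
E
```

```text
t 7.25 tcp [0.5224, -0.3727, 0.0384] gap 0.0613 F [0.08, 0.22, -3.03] jaw yaw -71.61 xaxis [0.001, -0.001, -1.0] q [-0.74, 0.55, -0.08, 0.94, -0.0, 2.08]
t 7.3 tcp [0.5224, -0.3727, 0.0384] gap 0.0608 F [0.25, -0.19, -1.88] jaw yaw -71.62 xaxis [0.001, -0.001, -1.0] q [-0.74, 0.55, -0.08, 0.94, -0.0, 2.08]
```

Emit:
{"op": "step_arm", "data": {
  "targets": [
    [[0, 0, 0], [0.05, 0, 0], 5.5],
    [[0, 0, 0], [0.05, 0, 0], 5.5],
    [[0, 0, 0], [0.05, 0, 0], 5.5],
    [[0, 0, 0], [0.05, 0, 0], 5.5],
    [[0, 0, 0], [0, 0, 0], 5.5],
    [[0, 0, 0], [0, 0, 0], 5.5],
    [[0, 0, 0], [0, 0, 0], 5.5],
    [[0, 0, 0], [0, 0, 0], 5.5],
    [[0, 0, 0], [0, 0, 0], 5.5],
    [[0, 0, 0], [0, 0, 0], 5.5]
  ]
}}

```text
clock: 8.3
tcp_pos: [0.5224, -0.3727, 0.0383]
orientation: [0.114, 0.699, 0.112, -0.698]
wrist_force: [-2.9, 2.6, 12.5]
finger_gap: 0.0611
```

Contact (12 N up). Release.

Emit:
{"op": "step_arm", "data": {
  "targets": [
    [[0, 0, 0], [-0.05, 0, 0], 5.5],
    [[0, 0, 0], [-0.05, 0, 0], 5.5],
    [[0, 0, 0], [0, 0, 0], 6.4],
    [[0, 0, 0], [0, 0, 0], 7.2],
    [[0, 0, 0], [0, 0, 0], 8.0],
    [[0, 0, 0], [0, 0, 0], 8.5],
    [[0, 0, 0], [0, 0, 0], 8.5],
    [[0, 0, 0], [-0.5, 0, 0], 8.5],
    [[0, 0, 0], [-1.5, 0, 0], 8.5],
    [[0, 0, 0], [-2.5, 0, 0], 8.5]
  ]
}}

```text
clock: 9.3
tcp_pos: [0.521, -0.3715, 0.0807]
orientation: [-0.112, -0.697, -0.114, 0.699]
wrist_force: [1.3, -0.3, -0.7]
finger_gap: 0.0848
```

```bash
python3 - <<'E'
from h import *
st(); goal(.4792,-.1924,.14,-71.62);goal(.4792,-.1924,.14,-45);goal(.4792,-.1924,.14,-30)
E
```

```text
t 9.3 tcp [0.521, -0.3715, 0.0807] gap 0.0848 F [1.32, -0.28, -0.74] jaw yaw -71.62 xaxis [-0.003, 0.002, -1.0] q [-0.74, 0.52, -0.02, 1.04, -0.0, 2.08]
turn [-0.0, 0.11, 0.18] shift cm now-axes [-5.87, -18.33, -1.67] goal-axes [-5.93, -18.31, -1.68]
turn [-26.62, 0.06, 0.2] shift cm now-axes [-5.87, -18.33, -1.67] goal-axes [-5.93, -15.62, -9.71]
turn [-41.62, 0.03, 0.21] shift cm now-axes [-5.87, -18.33, -1.67] goal-axes [-5.93, -12.57, -13.42]
```

Emit:
{"op": "step_arm", "data": {
  "targets": [
    [[0, 0, 0], [-3.0, 0, 0], 8.5],
    [[0, 0, 0], [-2.5, -1.0, 0], 8.5],
    [[0, 0, 0], [-0.4, -2.5, -0.2], 8.5],
    [[0, 0, 0], [0, -4.0, -0.4], 8.5],
    [[0, 0, 0], [0, -4.4, -0.4], 8.5],
    [[0, 0, 0], [0, -4.2, -0.4], 8.5],
    [[0, 0, 0], [0, -2.2, -0.3], 8.5],
    [[-7, 0, 0], [0, 0, 0], 8.5],
    [[-8, 0, 0], [0, 0, 0], 8.5],
    [[-8, 0, 0], [0, 0, 0], 8.5]
  ]
}}

```text
clock: 10.3
tcp_pos: [0.4806, -0.1931, 0.1415]
orientation: [0.252, 0.661, 0.252, -0.66]
wrist_force: [-0.0, 0.5, -0.0]
finger_gap: 0.0851
```

```bash
python3 - <<'E'
from h import *
T=read_camera("top"); st(); goal(.4792,-.1924,.036,-48)
cv2.imwrite("pics/t2.png",T[:,:,::-1])
S=read_camera("scene"); cv2.imwrite("pics/s2.png",S[:,:,::-1]); st()
E
```

```text
t 10.35 tcp [0.4806, -0.1932, 0.1414] gap 0.0849 F [0.31, -0.18, 0.12] jaw yaw -47.97 xaxis [0.001, -0.001, -1.0] q [-0.54, 0.25, -0.27, 1.05, -0.0, 1.87]
turn [0.03, -0.01, -0.05] shift cm now-axes [10.54, -0.17, 0.05] goal-axes [10.54, -0.16, 0.05]
t 10.4 tcp [0.4806, -0.1934, 0.1413] gap 0.0849 F [0.11, 0.18, 0.89] jaw yaw -48.58 xaxis [0.001, -0.001, -1.0] q [-0.54, 0.25, -0.27, 1.05, -0.0, 1.88]
```

View pics/s2.png

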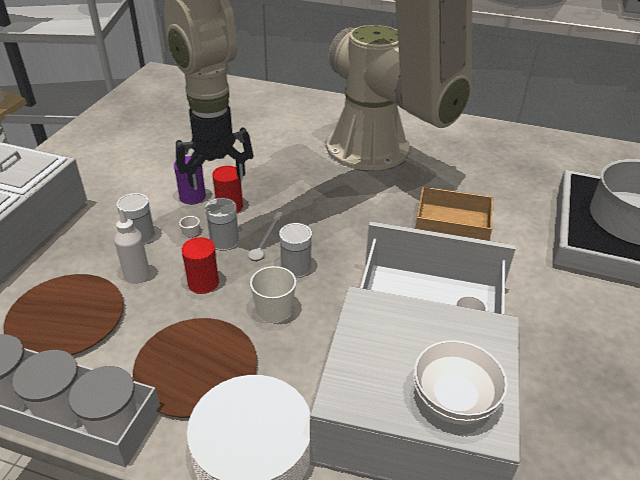

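The gripper hangs over the middle tin (222,222), and the first tin stands upright at (133,218).

Emit:
{"op": "step_arm", "data": {
  "targets": [
    [[0, 0, 0], [1.0, -0.1, 0], 8.5],
    [[0, 0, 0], [2.0, 0, 0], 8.5],
    [[0, 0, 0], [2.3, 0, 0], 8.5],
    [[0, 0, 0], [2.3, 0, 0], 8.5],
    [[0, 0, 0], [1.6, 0, 0], 8.5],
    [[0, 0, 0], [1.0, 0, 0], 8.5],
    [[0, 0, 0], [0.2, 0, 0], 8.5],
    [[0, 0, 0], [0, 0, 0], 8.0],
    [[0, 0, 0], [0, 0, 0], 7.2],
    [[0, 0, 0], [0, 0, 0], 6.5]
  ]
}}

```text
clock: 11.4
tcp_pos: [0.4805, -0.1931, 0.0377]
orientation: [0.25, 0.662, 0.249, -0.661]
wrist_force: [-0.6, -1.0, 0.8]
finger_gap: 0.065
```

Emit:
{"op": "step_arm", "data": {
  "targets": [
    [[0, 0, 0], [0, 0, 0], 6.0],
    [[0, 0, 0], [0, 0, 0], 5.5],
    [[0, 0, 0], [0, 0, 0], 5.5],
    [[0, 0, 0], [0, 0, 0], 5.5],
    [[0, 0, 0], [0, 0, 0], 5.5],
    [[0, 0, 0], [0, 0, 0], 5.5],
    [[0, 0, 0], [0, 0, 0], 5.5],
    [[0, 0, 0], [-0.3, 0, 0], 5.5],
    [[0, 0, 0], [-0.6, 0, 0], 5.5],
    [[0, 0, 0], [-1.1, 0, 0], 5.5]
  ]
}}

```text
clock: 12.4
tcp_pos: [0.4786, -0.192, 0.0562]
orientation: [-0.249, -0.661, -0.251, 0.662]
wrist_force: [-0.5, 0.5, -4.4]
finger_gap: 0.0613
```

Emit:
{"op": "step_arm", "data": {
  "targets": [
    [[0, 0, 0], [-1.5, 0, 0], 5.5],
    [[0, 0, 0], [-1.5, 0, 0], 5.5],
    [[0, 0, 0], [-1.5, 0, 0], 5.5],
    [[0, 0, 0], [-1.0, 0, 0], 5.5],
    [[0, 0, 0], [-0.5, 0, 0], 5.5],
    [[0, 0, 0], [0, 0, 0], 5.5],
    [[0, 0, 0], [0, 0, 0], 5.5],
    [[0, 0, 0], [0, 0, 0], 5.5],
    [[0, 0, 0], [0, 0, 0], 5.5],
    [[0, 0, 0], [0, 0, 0], 5.5]
  ]
}}

```text
clock: 13.4
tcp_pos: [0.4796, -0.1925, 0.1163]
orientation: [-0.25, -0.661, -0.25, 0.662]
wrist_force: [0.6, -0.7, -5.4]
finger_gap: 0.0615
```

```bash
python3 w.py w2
```

```text
t 13.4 tcp [0.4796, -0.1925, 0.1163] gap 0.0615 F [0.64, -0.71, -5.43] jaw yaw -48.62 xaxis [-0.001, 0.0, -1.0] q [-0.54, 0.27, -0.31, 1.0, -0.0, 1.88]
mean [-0.04, -0.04, -4.81, -45.23, 29.03] sd [0.4, 0.41, 0.4, 0.01, 0.02]
t 14.0 tcp [0.4798, -0.1927, 0.1168] gap 0.061 F [-0.59, 0.5, -4.99] jaw yaw -48.62 xaxis [0.0, -0.0, -1.0] q [-0.54, 0.27, -0.31, 1.0, -0.0, 1.88]
```

View pics/w2.png

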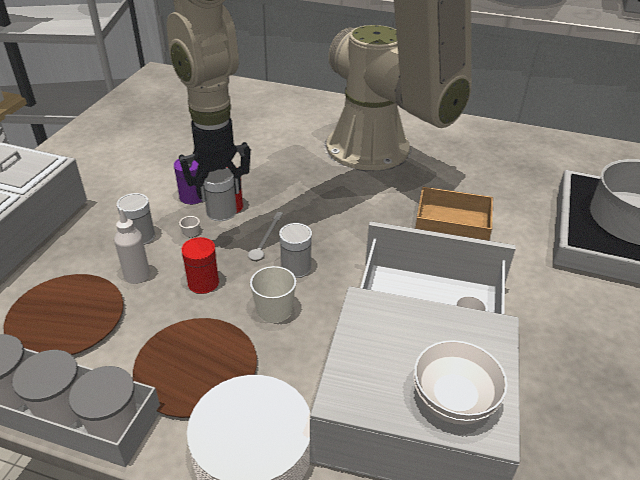

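Middle tin (220,195) weighs 4.8 N → the heaviest. Set it back.

Emit:
{"op": "step_arm", "data": {
  "targets": [
    [[0, 0, 0], [1.0, 0, 0], 5.5],
    [[0, 0, 0], [1.5, 0, 0], 5.5],
    [[0, 0, 0], [1.5, 0, 0], 5.5],
    [[0, 0, 0], [1.5, 0, 0], 5.5],
    [[0, 0, 0], [1.0, 0, 0], 5.5],
    [[0, 0, 0], [0.7, 0, 0], 5.5],
    [[0, 0, 0], [0.4, 0, 0], 5.5],
    [[0, 0, 0], [0.3, 0, 0], 5.5],
    [[0, 0, 0], [0.05, 0, 0], 5.5],
    [[0, 0, 0], [0.05, 0, 0], 5.5]
  ]
}}

```text
clock: 15.0
tcp_pos: [0.4801, -0.1928, 0.0379]
orientation: [0.25, 0.662, 0.25, -0.661]
wrist_force: [-4.0, 3.1, 8.6]
finger_gap: 0.0611
```

Emit:
{"op": "step_arm", "data": {
  "targets": [
    [[0, 0, 0], [0.05, 0, 0], 5.5],
    [[0, 0, 0], [0.05, 0, 0], 5.5],
    [[0, 0, 0], [0, 0, 0], 5.5],
    [[0, 0, 0], [0, 0, 0], 5.5],
    [[0, 0, 0], [0, 0, 0], 5.5],
    [[0, 0, 0], [0, 0, 0], 5.5],
    [[0, 0, 0], [0, 0, 0], 5.5],
    [[0, 0, 0], [0, 0, 0], 5.5],
    [[0, 0, 0], [0, 0, 0], 5.5],
    [[0, 0, 0], [0, 0, 0], 5.5]
  ]
}}

```text
clock: 16.0
tcp_pos: [0.48, -0.1928, 0.0379]
orientation: [0.25, 0.662, 0.249, -0.661]
wrist_force: [-6.0, 3.4, 11.4]
finger_gap: 0.0612
```

Emit:
{"op": "step_arm", "data": {
  "targets": [
    [[0, 0, 0], [-0.05, 0, 0], 5.5],
    [[0, 0, 0], [-0.05, 0, 0], 5.5],
    [[0, 0, 0], [0, 0, 0], 6.4],
    [[0, 0, 0], [0, 0, 0], 7.2],
    [[0, 0, 0], [0, 0, 0], 8.0],
    [[0, 0, 0], [0, 0, 0], 8.5],
    [[0, 0, 0], [0, 0, 0], 8.5],
    [[0, 0, 0], [-0.5, 0, 0], 8.5],
    [[0, 0, 0], [-1.5, 0, 0], 8.5],
    [[0, 0, 0], [-2.5, 0, 0], 8.5]
  ]
}}

```text
clock: 17.0
tcp_pos: [0.4786, -0.192, 0.0811]
orientation: [-0.249, -0.661, -0.251, 0.662]
wrist_force: [0.3, 0.5, 0.3]
finger_gap: 0.0853
```

```bash
python3 - <<'E'
from h import *
T=read_camera("top"); st(); goal(.507,-.0185,.14,-84);goal(.507,-.0185,.14,4)
cv2.imwrite("pics/t3.png",T[:,:,::-1])
E
```

```text
t 17.05 tcp [0.4813, -0.1935, 0.086] gap 0.085 F [0.34, -0.71, 2.59] jaw yaw -48.61 xaxis [0.003, -0.002, -1.0] q [-0.54, 0.29, -0.35, 0.92, -0.0, 1.88]
turn [35.39, -0.13, -0.19] shift cm now-axes [-5.43, -11.41, -13.5] goal-axes [-5.4, -17.13, -4.38]
turn [-52.61, 0.04, -0.23] shift cm now-axes [-5.43, -11.41, -13.5] goal-axes [-5.4, 3.78, -17.27]
```

View pics/t3.png

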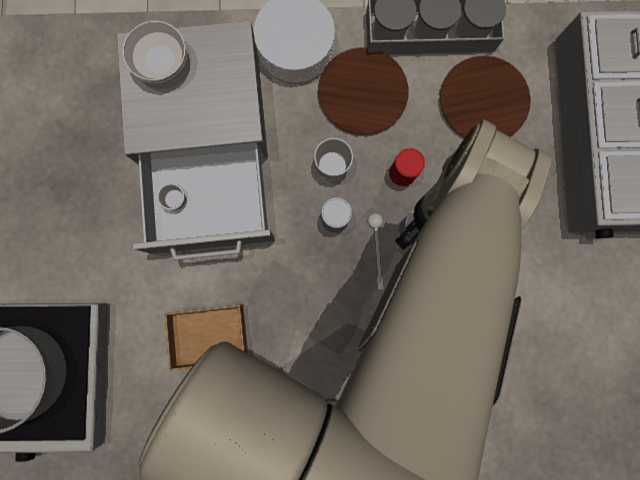

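```bash
python3 - <<'E'
from h import *
T=cv2.imread("pics/t3.png"); S=cv2.imread("pics/scene0.png")
cv2.imwrite("pics/t3d.png",cv2.resize(T[130:265,115:285],None,fx=4,fy=4,interpolation=cv2.INTER_CUBIC))
cv2.imwrite("pics/s0d.png",cv2.resize(S[210:320,340:530],None,fx=4,fy=4,interpolation=cv2.INTER_CUBIC))
E
```

```text
(no output)
```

View pics/t3d.png

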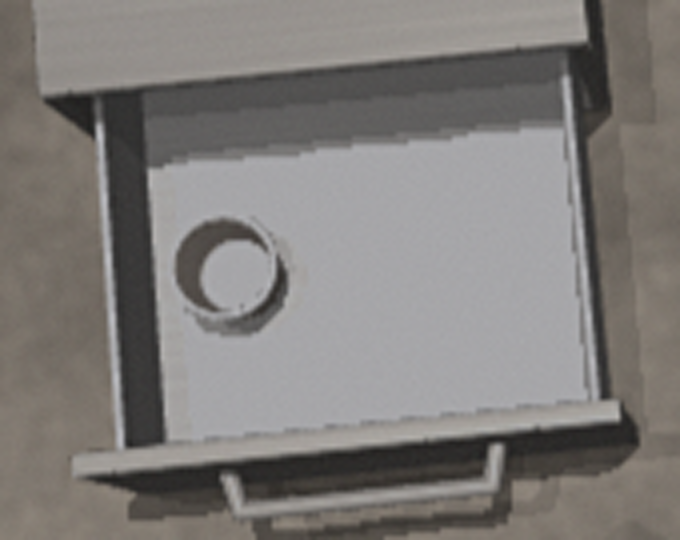

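View pics/s0d.png

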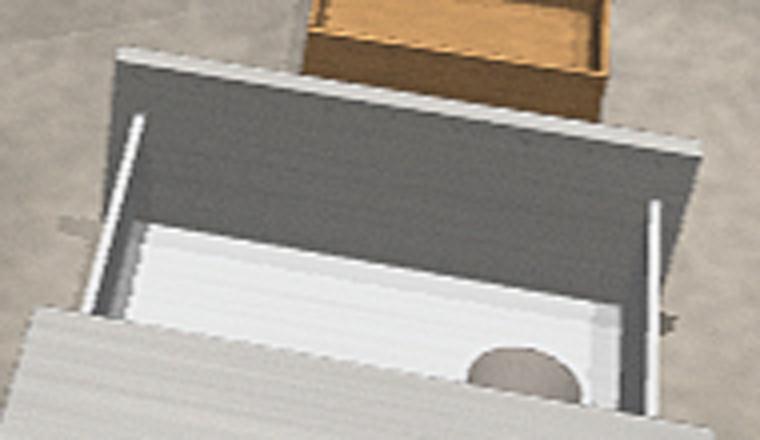

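Emit:
{"op": "step_arm", "data": {
  "targets": [
    [[0, 0, 0], [-3.0, 0, 0], 8.5],
    [[0, 0, 0], [-2.4, 0, -0.5], 8.5],
    [[0, 0, 0], [-0.2, -2.0, -2.5], 8.5],
    [[0, 0, 0], [0, -3.0, -3.5], 8.5],
    [[0, 0, 0], [0, -3.0, -3.5], 8.5],
    [[0, 0, 0], [0, -2.4, -2.5], 8.5],
    [[0, 0, 0], [0, -1.0, -1.0], 8.5],
    [[-8, 0, 0], [0, 0, 0], 8.5],
    [[-8, 0, 0], [0, 0, 0], 8.5],
    [[-8, 0, 0], [0, 0, 0], 8.5]
  ]
}}

```text
clock: 18.05
tcp_pos: [0.5059, -0.0181, 0.138]
orientation: [-0.384, -0.594, -0.383, 0.594]
wrist_force: [-0.3, -0.3, 0.1]
finger_gap: 0.0849
```

```bash
python3 - <<'E'
from h import *
L=atz("top",133,244.5,.123);Rr=atz("top",269.5,230.5,.123);UL=atz("top",126.2,154.2,.132);UR=atz("top",262.5,140.8,.132)
# scene: inner panel top edge
m=lambda u,v:(340+u/4,210+v/4)
sl=atz("scene",*m(700,155),.123);sr=atz("scene",*m(117,60),.123);
for n,p in zip(("L","R","UL","UR","sL","sR"),(L,Rr,UL,UR,sl,sr)): print(n,p.round(4).tolist())
y=(L-Rr)[:2];print("w",np.linalg.norm(y),"yaw",np.degrees(np.arctan2(-y[0],y[1])))
y2=(UL-UR)[:2];print("w",np.linalg.norm(y2),"yaw",np.degrees(np.arctan2(-y2[0],y2[1])))
a=np.radians(4.4);X=np.array([np.cos(a),np.sin(a)]);Y=np.array([-np.sin(a),np.cos(a)])
mid=((L+Rr)/2)[:2];print("drawer_in",mid,"q",((UL+UR)/2)[:2]@X-mid@X, "lat",((UL+UR)/2)[:2]@Y-mid@Y)
pot=np.array([.5622,.3393]);print("pot in drawer",(pot-mid)@X,(pot-mid)@Y)
q=((UL+UR)/2)[:2]@X-mid@X
g=mid+X*q*.5+Y*-.04;print("goal",g)
st(); goal(.507,-.0185,.038,4.4)
E
```

```text
L [0.4487, 0.3916, 0.123]
R [0.4691, 0.1181, 0.123]
UL [0.632, 0.4042, 0.132]
UR [0.6523, 0.128, 0.132]
sL [0.4521, 0.392, 0.123]
sR [0.4734, 0.1199, 0.123]
w 0.2743008894967677 yaw 4.259602614255938
w 0.2769147662851307 yaw 4.202274379822207
drawer_in [0.45889139 0.25483374] q 0.1836271632328657 lat -0.002812119101544497
pot in drawer 0.1094843039296915 0.07629157679032185
goal [0.55350313 0.22199548]
t 18.05 tcp [0.5059, -0.0181, 0.138] gap 0.0849 F [-0.31, -0.28, 0.1] jaw yaw -24.28 xaxis [0.0, -0.001, -1.0] q [-0.19, 0.23, -0.3, 1.04, -0.0, 1.8]
turn [-28.68, 0.03, -0.03] shift cm now-axes [10.0, 0.11, -0.02] goal-axes [10.0, 0.11, 0.04]
```

Emit:
{"op": "step_arm", "data": {
  "targets": [
    [[-7, 0, 0], [0, 0.1, 0], 8.5],
    [[-7, 0, 0], [0, 0, 0], 8.5],
    [[-7, 0, 0], [1.0, 0, 0], 8.5],
    [[-7, 0, 0], [1.5, 0, 0], 8.5],
    [[0, 0, 0], [2.2, 0, 0], 8.5],
    [[0, 0, 0], [2.2, 0, 0], 8.5],
    [[0, 0, 0], [1.6, 0, 0], 8.5],
    [[0, 0, 0], [1.0, 0, 0], 8.5],
    [[0, 0, 0], [0.5, 0, 0], 8.5],
    [[0, 0, 0], [0, 0, 0], 8.0]
  ]
}}

```text
clock: 19.05
tcp_pos: [0.5066, -0.0185, 0.0375]
orientation: [0.514, 0.485, 0.515, -0.485]
wrist_force: [-0.6, -0.5, 0.5]
finger_gap: 0.0798
```

```bash
python3 - <<'E'
from h import *
T=read_camera("top"); st(); goal(.507,-.0185,.038,4.4)
cv2.imwrite("pics/t4.png",cv2.resize(T[100:320,220:540,::-1],None,fx=2,fy=2))
E
```

```text
t 19.1 tcp [0.5069, -0.0186, 0.0381] gap 0.0799 F [0.67, 0.54, 0.9] jaw yaw 3.36 xaxis [0.0, -0.0, -1.0] q [-0.19, 0.33, -0.44, 0.8, -0.0, 1.32]
turn [-1.04, 0.01, -0.02] shift cm now-axes [0.01, 0.01, -0.0] goal-axes [0.01, 0.01, -0.0]
```

View pics/t4.png

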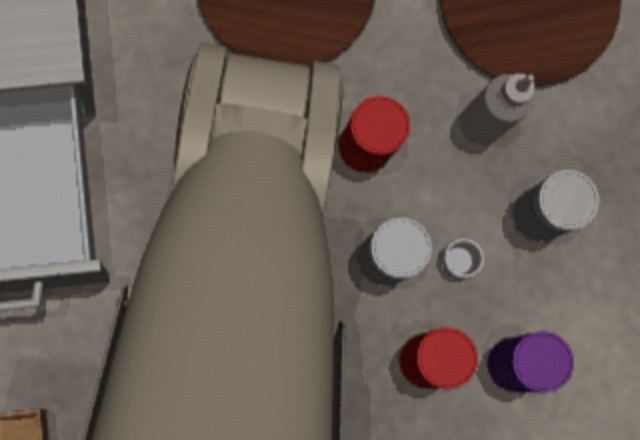

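The two weighed tins stand where they were (crop 400,250 and 568,200); the arm hides the third. Grip and lift it.

Emit:
{"op": "step_arm", "data": {
  "targets": [
    [[0, 0, 0], [0, 0, 0], 7.2],
    [[0, 0, 0], [0, 0, 0], 6.5],
    [[0, 0, 0], [0, 0, 0], 6.0],
    [[0, 0, 0], [0, 0, 0], 5.5],
    [[0, 0, 0], [0, 0, 0], 5.5],
    [[0, 0, 0], [0, 0, 0], 5.5],
    [[0, 0, 0], [0, 0, 0], 5.5],
    [[0, 0, 0], [0, 0, 0], 5.5],
    [[0, 0, 0], [-0.5, 0, 0], 5.5],
    [[0, 0, 0], [-1.0, 0, 0], 5.5]
  ]
}}

```text
clock: 20.1
tcp_pos: [0.5057, -0.0181, 0.0525]
orientation: [0.514, 0.485, 0.515, -0.485]
wrist_force: [0.2, 0.2, -1.3]
finger_gap: 0.0614
```

Emit:
{"op": "step_arm", "data": {
  "targets": [
    [[0, 0, 0], [-1.5, 0, 0], 5.5],
    [[0, 0, 0], [-2.0, 0, 0], 5.5],
    [[0, 0, 0], [-2.5, 0, 0], 5.5],
    [[0, 0, 0], [-2.5, 0, 0], 5.5],
    [[0, 0, 0], [-2.5, 0, 0], 5.5],
    [[0, 0, 0], [-2.0, 0, 0], 5.5],
    [[0, 0, 0], [-1.5, 0, 0], 5.5],
    [[0, 0, 0], [-0.5, 0, 0], 5.5],
    [[0, 0, 0], [0, 0, 0], 5.5],
    [[0, 0, 0], [0, 0, 0], 5.5]
  ]
}}

```text
clock: 21.1
tcp_pos: [0.5062, -0.0182, 0.2021]
orientation: [0.514, 0.485, 0.515, -0.485]
wrist_force: [0.7, -1.0, -1.5]
finger_gap: 0.0615
```

```bash
python3 w.py w3; python3 -c "
from h import *
goal(.5535,.222,.20,4.3)"
```

```text
t 21.1 tcp [0.5062, -0.0182, 0.2021] gap 0.0615 F [0.74, -1.0, -1.49] jaw yaw 3.38 xaxis [-0.001, 0.0, -1.0] q [-0.19, 0.19, -0.18, 1.19, -0.0, 1.32]
mean [0.03, 0.02, -1.02, -41.14, 29.68] sd [0.36, 0.31, 0.46, 0.18, 0.12]
t 21.7 tcp [0.5067, -0.0183, 0.2027] gap 0.0612 F [0.87, 0.36, -1.01] jaw yaw 3.38 xaxis [-0.0, -0.0, -1.0] q [-0.19, 0.19, -0.18, 1.19, -0.0, 1.32]
turn [-0.92, 0.01, 0.0] shift cm now-axes [0.27, 6.09, -23.71] goal-axes [0.27, 6.47, -23.61]
```

View pics/w3.png

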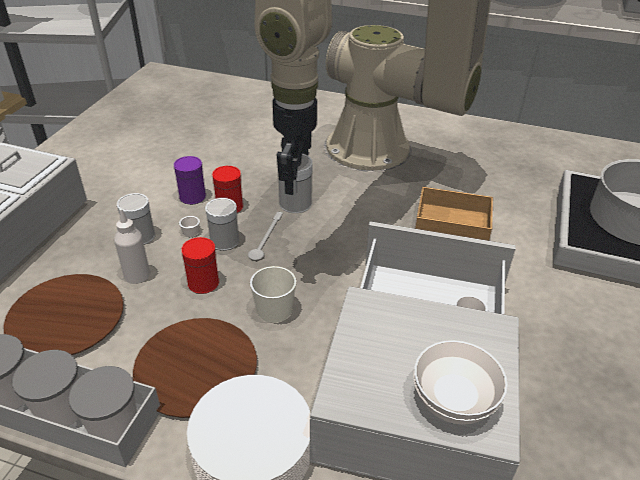

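1.0 N → the lightest. Tin (295,185) hangs upright; carry it over the drawer.

Emit:
{"op": "step_arm", "data": {
  "targets": [
    [[-1, 0, 0], [0, 0.3, -1.0], 5.5],
    [[0, 0, 0], [0, 0.6, -2.5], 5.5],
    [[0, 0, 0], [0, 0.8, -3.2], 5.5],
    [[0, 0, 0], [0, 0.9, -3.5], 5.5],
    [[0, 0, 0], [0, 0.9, -3.5], 5.5],
    [[0, 0, 0], [0, 0.9, -3.5], 5.5],
    [[0, 0, 0], [0, 0.8, -3.0], 5.5],
    [[0, 0, 0], [0, 0.6, -2.2], 5.5],
    [[0, 0, 0], [0, 0.5, -1.3], 5.5],
    [[0, 0, 0], [0, 0, 0], 5.5]
  ]
}}

```text
clock: 22.7
tcp_pos: [0.5517, 0.2247, 0.2024]
orientation: [0.519, 0.48, 0.519, -0.48]
wrist_force: [0.3, 0.4, -1.3]
finger_gap: 0.0611
```

```bash
python3 - <<'E'
from h import *
T=read_camera("top"); st(); cv2.imwrite("pics/t5.png",T[:,:,::-1])
S=read_camera("scene"); st(); goal(.5535,.222,.060,4.3)
cv2.imwrite("pics/s5.png",S[:,:,::-1])
E
```

```text
t 22.75 tcp [0.5515, 0.2234, 0.2024] gap 0.061 F [-0.5, -0.11, -0.88] jaw yaw 4.48 xaxis [-0.0, -0.001, -1.0] q [0.25, 0.36, 0.04, 1.25, -0.0, 1.74]
t 22.8 tcp [0.5514, 0.2226, 0.2025] gap 0.0612 F [-0.53, 0.08, -1.74] jaw yaw 4.41 xaxis [-0.001, -0.001, -1.0] q [0.25, 0.36, 0.04, 1.25, -0.0, 1.74]
turn [0.11, 0.04, 0.03] shift cm now-axes [14.25, 0.22, 0.07] goal-axes [14.25, 0.21, 0.08]
```

View pics/s5.png

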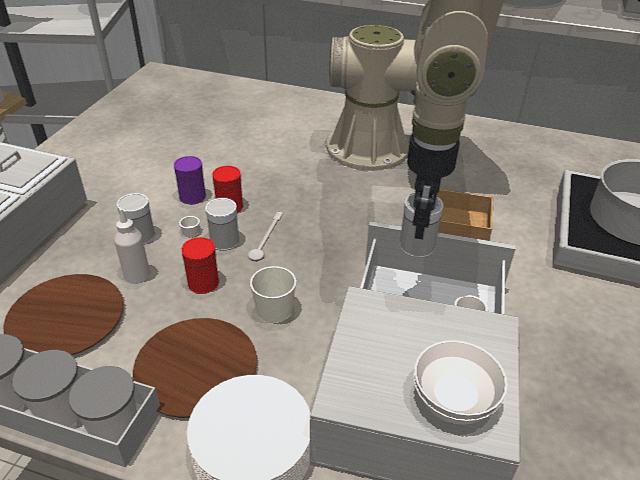

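View pics/t5.png

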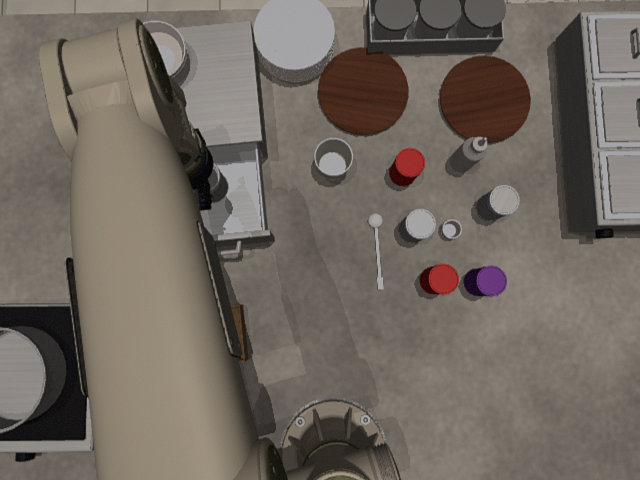

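The tin hangs over the drawer, right of the pot. Lower it.

Emit:
{"op": "step_arm", "data": {
  "targets": [
    [[0, 0, 0], [1.0, 0.2, 0.1], 5.5],
    [[0, 0, 0], [1.8, 0, 0], 5.5],
    [[0, 0, 0], [2.0, 0, 0], 5.5],
    [[0, 0, 0], [2.0, 0, 0], 5.5],
    [[0, 0, 0], [2.0, 0, 0], 5.5],
    [[0, 0, 0], [1.8, 0, 0], 5.5],
    [[0, 0, 0], [1.3, 0, 0], 5.5],
    [[0, 0, 0], [0.9, 0, 0], 5.5],
    [[0, 0, 0], [0.7, 0, 0], 5.5],
    [[0, 0, 0], [0.4, 0, 0], 5.5]
  ]
}}

```text
clock: 23.8
tcp_pos: [0.5537, 0.2217, 0.0634]
orientation: [0.519, 0.481, 0.519, -0.481]
wrist_force: [0.1, -0.2, -1.2]
finger_gap: 0.0617
```

```bash
python3 - <<'E'
from h import *
st();S=read_camera("scene"); st()
cv2.imwrite("pics/s6.png",S[:,:,::-1])
E
```

```text
t 23.8 tcp [0.5537, 0.2217, 0.0634] gap 0.0617 F [0.11, -0.22, -1.22] jaw yaw 4.36 xaxis [0.0, -0.0, -1.0] q [0.25, 0.45, -0.17, 0.94, -0.0, 1.74]
t 23.85 tcp [0.5535, 0.2217, 0.0631] gap 0.0611 F [-0.49, 0.59, -1.83] jaw yaw 4.37 xaxis [-0.0, -0.0, -1.0] q [0.25, 0.45, -0.17, 0.94, -0.0, 1.74]
```

View pics/s6.png

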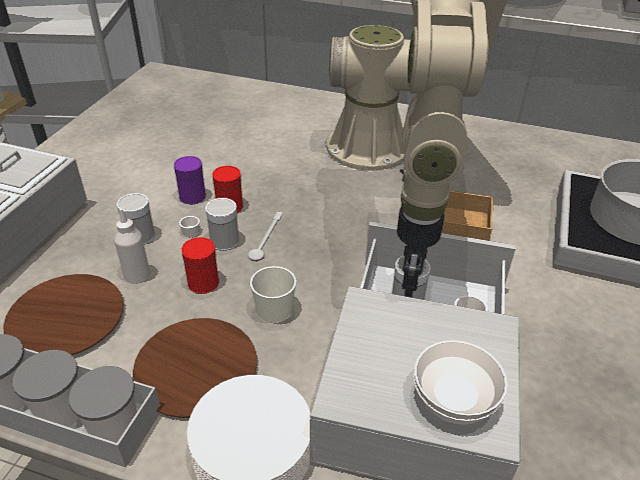

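The tin (412,275) is inside the drawer, clear of pot and panel. Creep down ~4.5 mm.

Emit:
{"op": "step_arm", "data": {
  "targets": [
    [[0, 0, 0], [0.2, 0, 0], 5.5],
    [[0, 0, 0], [0.1, 0, 0], 5.5],
    [[0, 0, 0], [0.05, 0, 0], 5.5],
    [[0, 0, 0], [0.05, 0, 0], 5.5],
    [[0, 0, 0], [0.05, 0, 0], 5.5],
    [[0, 0, 0], [0, 0, 0], 5.5],
    [[0, 0, 0], [0, 0, 0], 5.5],
    [[0, 0, 0], [0, 0, 0], 5.5],
    [[0, 0, 0], [0, 0, 0], 5.5],
    [[0, 0, 0], [0, 0, 0], 5.5]
  ]
}}

```text
clock: 24.85
tcp_pos: [0.5539, 0.2221, 0.0603]
orientation: [0.519, 0.481, 0.519, -0.48]
wrist_force: [-1.9, -1.3, 5.5]
finger_gap: 0.0615
```

Emit:
{"op": "step_arm", "data": {
  "targets": [
    [[0, 0, 0], [0, 0, 0], 5.7],
    [[0, 0, 0], [0, 0, 0], 6.2],
    [[0, 0, 0], [0, 0, 0], 6.7],
    [[0, 0, 0], [0, 0, 0], 7.2],
    [[0, 0, 0], [0, 0, 0], 7.6],
    [[0, 0, 0], [0, 0, 0], 8.0],
    [[0, 0, 0], [0, 0, 0], 8.0],
    [[0, 0, 0], [0, 0, 0], 8.0],
    [[0, 0, 0], [-0.5, 0, 0], 8.0],
    [[0, 0, 0], [-1.0, 0, 0], 8.0]
  ]
}}

```text
clock: 25.85
tcp_pos: [0.553, 0.2218, 0.074]
orientation: [0.518, 0.48, 0.519, -0.481]
wrist_force: [-0.3, -0.6, -0.6]
finger_gap: 0.0799
```

Emit:
{"op": "step_arm", "data": {
  "targets": [
    [[0, 0, 0], [-1.5, 0, 0], 8.0],
    [[0, 0, 0], [-2.0, 0, 0], 8.0],
    [[0, 0, 0], [-2.5, 0, 0], 8.0],
    [[0, 0, 0], [-2.5, 0, 0], 8.0],
    [[0, 0, 0], [-2.5, 0, 0], 8.0],
    [[0, 0, 0], [-2.0, 0, 0], 8.0],
    [[0, 0, 0], [-1.0, 0, 0], 8.0],
    [[0, 0, 0], [0, 0, 0], 8.0],
    [[0, 0, 0], [0, 0, 0], 8.0],
    [[0, 0, 0], [0, 0, 0], 8.0]
  ]
}}

```text
clock: 26.85
tcp_pos: [0.5529, 0.2218, 0.2129]
orientation: [0.518, 0.48, 0.519, -0.481]
wrist_force: [0.1, -0.7, -0.3]
finger_gap: 0.0799
```

```bash
python3 - <<'E'
from h import *
st();S=read_camera("scene"); st(); goal(.4795,-.1925,.2,-48)
cv2.imwrite("pics/s7.png",S[:,:,::-1])
E
```

```text
t 26.85 tcp [0.5529, 0.2218, 0.2129] gap 0.0799 F [0.05, -0.74, -0.26] jaw yaw 4.38 xaxis [-0.002, -0.001, -1.0] q [0.25, 0.36, 0.07, 1.28, -0.0, 1.74]
t 26.9 tcp [0.5529, 0.2217, 0.2128] gap 0.0802 F [-0.53, 0.38, -1.19] jaw yaw 4.38 xaxis [-0.002, -0.001, -1.0] q [0.25, 0.36, 0.07, 1.28, -0.0, 1.74]
turn [52.38, 0.09, 0.12] shift cm now-axes [1.33, -10.47, 40.74] goal-axes [1.28, 25.87, 33.17]
```

View pics/s7.png

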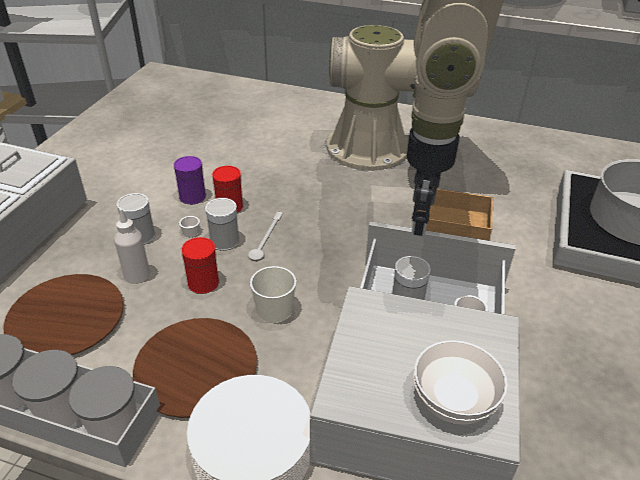

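The tin stands upright in the drawer (411,275). Back to the heaviest, keeping the jaw direction.

Emit:
{"op": "step_arm", "data": {
  "targets": [
    [[0, 0, 0], [0, -0.6, 2.5], 8.5],
    [[0, 0, 0], [0, -1.0, 4.0], 8.5],
    [[0, 0, 0], [0.2, -1.1, 4.4], 8.5],
    [[0, 0, 0], [0.2, -1.1, 4.4], 8.5],
    [[0, 0, 0], [0.2, -1.1, 4.4], 8.5],
    [[0, 0, 0], [0.2, -1.1, 4.4], 8.5],
    [[0, 0, 0], [0.2, -1.1, 4.4], 8.5],
    [[0, 0, 0], [0.2, -1.1, 4.4], 8.5],
    [[0, 0, 0], [0, -1.2, 4.4], 8.5],
    [[0, 0, 0], [0, -1.1, 3.4], 8.5]
  ]
}}

```text
clock: 27.9
tcp_pos: [0.479, -0.194, 0.2013]
orientation: [0.518, 0.481, 0.519, -0.481]
wrist_force: [-0.2, 0.9, -1.2]
finger_gap: 0.0847
```

```bash
python3 - <<'E'
from h import *
read_camera("top");T=read_camera("top"); st(); goal(.4795,-.1925,.038,4)
cv2.imwrite("pics/t8.png",T[:,:,::-1])
E
```

```text
t 28.0 tcp [0.4789, -0.1957, 0.2012] gap 0.0854 F [0.28, 0.58, 0.49] jaw yaw 4.05 xaxis [-0.001, -0.001, -1.0] q [-0.54, 0.21, -0.16, 1.2, -0.0, 0.96]
turn [0.05, 0.03, 0.08] shift cm now-axes [16.32, 0.11, -0.32] goal-axes [16.32, 0.09, -0.31]
```

View pics/t8.png

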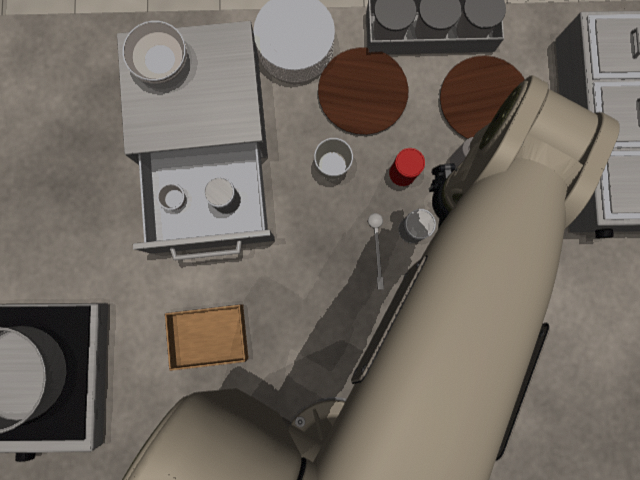

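Drawer, pot and cup unchanged; the light tin stands at (220,192) in the drawer; the heavy tin is under the gripper (420,225).

Emit:
{"op": "step_arm", "data": {
  "targets": [
    [[0, 0, 0], [1.0, 0.1, -0.3], 8.5],
    [[0, 0, 0], [2.2, 0, 0], 8.5],
    [[0, 0, 0], [2.5, 0, 0], 8.5],
    [[0, 0, 0], [2.5, 0, 0], 8.5],
    [[0, 0, 0], [2.5, 0, 0], 8.5],
    [[0, 0, 0], [2.3, 0, 0], 8.5],
    [[0, 0, 0], [1.6, 0, 0], 8.5],
    [[0, 0, 0], [1.1, 0, 0], 8.5],
    [[0, 0, 0], [0.6, 0, 0], 8.5],
    [[0, 0, 0], [0, 0, 0], 8.5]
  ]
}}

```text
clock: 29.0
tcp_pos: [0.4804, -0.1877, 0.0385]
orientation: [0.518, 0.48, 0.52, -0.48]
wrist_force: [0.6, -0.4, 0.1]
finger_gap: 0.085
```

Emit:
{"op": "step_arm", "data": {
  "targets": [
    [[0, 0, 0], [0, 0, 0], 8.0],
    [[0, 0, 0], [0, 0, 0], 7.3],
    [[0, 0, 0], [0, 0, 0], 6.6],
    [[0, 0, 0], [0, 0, 0], 6.0],
    [[0, 0, 0], [0, 0, 0], 5.5],
    [[0, 0, 0], [0, 0, 0], 5.5],
    [[0, 0, 0], [0, 0, 0], 5.5],
    [[0, 0, 0], [0, 0, 0], 5.5],
    [[0, 0, 0], [0, 0, 0], 5.5],
    [[0, 0, 0], [0, 0, 0], 5.5]
  ],
  "force": 50
}}

```text
clock: 30.0
tcp_pos: [0.4806, -0.1891, 0.0402]
orientation: [0.519, 0.48, 0.518, -0.481]
wrist_force: [-3.1, -0.2, 5.5]
finger_gap: 0.0613
```

Emit:
{"op": "step_arm", "data": {
  "targets": [
    [[0, 0, 0], [-0.5, 0, 0], 5.5],
    [[0, 0, 0], [-1.5, 0, 0], 5.5],
    [[0, 0, 0], [-2.5, 0, 0], 5.5],
    [[0, 0, 0], [-3.0, 0, 0], 5.5],
    [[0, 0, 0], [-3.0, 0, 0], 5.5],
    [[0, 0, 0], [-3.0, 0, 0], 5.5],
    [[0, 0, 0], [-3.0, 0, 0], 5.5],
    [[0, 0, 0], [-3.0, 0, 0], 5.5],
    [[0, 0, 0], [-3.0, 0, 0], 5.5],
    [[0, 0, 0], [-2.5, 0, 0], 5.5]
  ]
}}

```text
clock: 31.0
tcp_pos: [0.4805, -0.1886, 0.2907]
orientation: [0.519, 0.481, 0.519, -0.48]
wrist_force: [0.9, -0.3, -5.2]
finger_gap: 0.0614
```

Emit:
{"op": "step_arm", "data": {
  "targets": [
    [[0, 0, 0], [-1.5, 0, 0], 5.5],
    [[0, 0, 0], [-0.5, 0, 0], 5.5],
    [[0, 0, 0], [0, 0, 0], 5.5],
    [[0, 0, 0], [0, 0, 0], 5.5],
    [[0, 0, 0], [0, 0, 0], 5.5],
    [[0, 0, 0], [0, 0, 0], 5.5],
    [[0, 0, 0], [0, 0, 0], 5.5],
    [[0, 0, 0], [0, 0, 0], 5.5],
    [[0, 0, 0], [0, 0, 0], 5.5],
    [[0, 0, 0], [0, 0, 0], 5.5]
  ]
}}

```text
clock: 32.0
tcp_pos: [0.4808, -0.1888, 0.3093]
orientation: [0.519, 0.48, 0.519, -0.481]
wrist_force: [-0.0, -0.1, -4.8]
finger_gap: 0.0612
```

```bash
python3 w.py w9; python3 - <<'E'
from h import *
T=read_camera("top"); cv2.imwrite("pics/t9.png",T[:,:,::-1])
E
```

```text
t 32.0 tcp [0.4808, -0.1888, 0.3093] gap 0.0612 F [-0.05, -0.14, -4.81] jaw yaw 4.38 xaxis [0.0, -0.0, -1.0] q [-0.53, 0.19, 0.07, 1.45, -0.0, 0.96]
mean [-0.11, -0.02, -4.86, -43.61, 32.11] sd [0.36, 0.42, 0.43, 0.01, 0.01]
t 32.6 tcp [0.4808, -0.1888, 0.3093] gap 0.0609 F [-0.29, 0.66, -5.16] jaw yaw 4.38 xaxis [0.0, -0.0, -1.0] q [-0.53, 0.19, 0.07, 1.45, -0.0, 0.96]
```

View pics/w9.png

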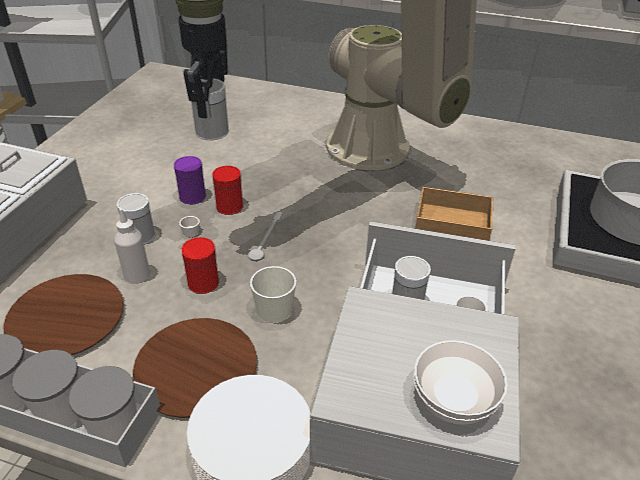

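View pics/t9.png

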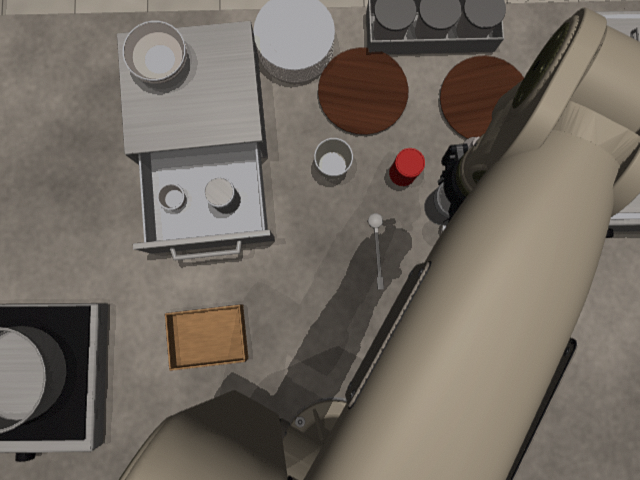

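Heavy tin held upright (210,110) with its underside about 27 cm up. The middle one stands at (133,218) and the light one at (411,275) in the drawer. Everything else is unmoved.

```bash
python3 -c "
from workcell import *
print(hand_in())"
```

```text
the job is handed in; nothing more can be done
None
```

The job is done and handed in at about 33 s of the 72 s allowed; `hand_in()` reports no verdict.

- **Weighing:** I lifted each tin clear of the counter in turn. Near the purple tin, far right, I read about 2.7 N (the middle one). The one beside the small pot read about 4.8 N (the heaviest), and the one next to the cup about 1.0 N (the lightest). The wrist readings scatter by about 0.4 N, well below the gaps between the tins.
- **Placing:** The lightest stands upright and released on the drawer floor, to the right of the pot. The middle one is back on the counter where it was.
- **Holding:** The heaviest is gripped upright with its underside about 27 cm above the counter. It read 4.9 N again in the final hold, with the fingers 61 mm apart.

In the last pictures the drawer, pots, cup, bottle, spoon, tray and the red and purple tins look unmoved. The top camera's view of the right-hand side was partly hidden by the arm, so I checked that side in the scene camera only. The largest wrist force I read was about 13 N, when setting a tin down; none of my checks failed.

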